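Turn the sample tube window-up and hold the inspection lamp on

ROBOT

A 7-joint arm with a two-finger parallel gripper is mounted at the origin on the work surface. World frame = base frame: x ahead of the robot, y to its left, z up, the work surface at z = 0. Lengths are in m, angles in rad, forces in N, time in s.
With the tool pointing down it reaches from about 0.4 to 0.85 m from the base axis. Payload 4.5 kg.
Tool frame: the origin (TCP) lies between the finger pads; the fingertips stand 11 mm ahead of it and the grasp point (between the pads) lies 8 mm behind it (r.tip_reach is the distance from the TCP to the fingertips, in m); x points along the fingers, y is the direction in which the jaws open and shut, and the axes are right-handed (so a half turn about x gives the same grasp; the last joint's range is limited). The gripper opens to 88 mm and grips with 3 to 60 N. Pads are 18 mm wide; open, the fingers measure 123 mm over their backs; the gripper's body (75 mm by 187 mm) begins 45 mm behind the grasp point.
Start: joints at [-1.301, 0.689, -0.195, 1.565, 0.157, 0.902, -0.215], TCP at [0.146, 0.608, 0.25] pointing down, gripper open.
Joint ranges: [-3.01, 3.01], [-0.46, 2.08], [-1.47, 1.51], [0.13, 2.56], [-1, 4.14], [0.04, 2.09], [-2.66, 2.66]. Speed limits (rad/s): [2.57, 2.57, 3.14, 3.14, 3.14, 3.14, 3.14].

INTERFACE

Orientations are given as a unit quaternion [x, y, z, w].
In Python, from plant import r gives the robot as it stands.
- The arm moves only by the tool drive_tool, never from a script. Its argument "deltas" is a list of rows, each a list of 3 entries, a list of its own where there are three numbers: the turn, a rotation vector about the tool's x, y, z in degrees, then the shift along the tool's x, y, z in cm, then the finger opening in cm, from 0 to 8.81. A call has 1 to 12 rows; each row shifts and turns the commanded pose from where the row before left it, along the tool's axes as they then stand; what a row does not reach is not made up. A row lasts 1/12 s, in which the tool goes at most 41.7 mm and 7.16 degrees, less where a joint would pass 70% of its speed; a pose out of reach is approached as far as the arm can. A call is refused whole if a number of a shift passes 4.17 or a number of a turn 7.16, either way. A call with a gripper value outside its range is refused whole. The fingers move at their own pace and stop on an object; "force" is the grip in N (left out, the last holds). Time passes only in rows, so rows that do not move let the fingers close. It gives the time, the measured TCP pose, the force and the opening at its end, in the units of the state.
- r.get_state(): the state, without advancing time (a new reading comes with each control period).
- r.snapshot(name): name is "side" or "top" or "wrist"; returns a dict with "color" (420x560x3 uint8, red, green, blue), "fov_y" (degrees; the focal length in pixels is half the picture's height over the tangent of half this angle, whatever the lens; pixels are square), "cx", "cy" (the principal point, pixels), "extrinsics" (4x4, takes a point from world to camera coordinates); the wrist camera has in their place "tool_from_camera" (4x4, takes a point from camera to tool coordinates, whose origin is the TCP and whose axes are the tool frame's). Camera axes: x right, y up, looking along -z (the intrinsics and any distortion apply to the point x, -y, -z); pixel columns grow to the right and rows downward; lengths in m; the calibration is good to about 2 mm. A picture is of the moment at which its call begins: read the wrist's pose just before it. There is no depth.
- r.finish_job(): hands the job in, once; it reports no verdict.
The state is a dict: "clock": time; "q": joint angles; "qd": joint speeds; "joint_torque": joint torques, N m; "tool_pos": TCP position; "eef_rot": TCP orientation; "contact_force": force on the tool from outside, world axes, zero at the start; "moment": the same for the moment, N m; "opening": opening from 0.0 (shut) to 1.0 (fully open).
Only numpy, scipy, OpenCV 4.12 (cv2) and the standard library are available. Lean on these libraries where they do the work, as an engineer would, in place of code of your own. Each camera call takes 0.05 s, during which the arm holds its last target. There are 200 camera calls.

TASK

Roll the sample tube on its paper-lined sorting tray, without lifting it, until its window faces straight up, and let go of it there. Then press the black cap of the hold-to-run lamp switch half way down with the fingers, so that its top is about level with the tops of the two posts beside it, never right to the bottom, and finish while still holding it there. Leave the pan, the jar and the tweezers where they are.

Things in the scene. Friction and masses are not known exactly. Their poses are not given: they have to be found in the camera images.
- tube: Closed metal sample tube, 110 mm long, about 0.2 kg, on the tray; origin mid-length on its axis, x along it, +z out through its window. Barrel round, 34 mm diameter, between two end collars (14 mm long, 41 to 55 mm from the middle). The collars are twelve-sided, 40 mm across flats: it rolls in steps of 30 degrees and rests on a flat, its axis then 20 mm above the paper.
- tube_window (a point): Middle of the outer face of the tube's dark window (72 mm long, 27 mm round the barrel, stones behind it), 17 mm from the tube's axis along its +z. At the start the window faces sideways, a quarter turn from up, in any compass direction; rolling the tube away from the side that the window faces brings it up.
- tray: Fixed grey sorting tray, 300 by 300 mm, lined with white paper, left or right of the robot; origin under its centre on the table, z up. Paper top 4 mm above the table; rim 12 mm high, 4 mm thick. Along the outside of its +x side stands the inspection lamp, a bar 30 mm wide, 260 mm long, 34 mm high.
- switch: Fixed hold-to-run switch, left or right of the robot: base plate 100 (x) by 130 (y) mm, 8 mm thick, round grey housing 84 mm in diameter, 40 mm high; origin under its centre on the table, z up. Two steel posts, 12 mm in diameter, stand 54 mm either side along its y; tops 64 mm above the table, level with the cap's top at half travel.
- cap_top (a point): Centre of the top face of the switch's black push cap, a disc 46 mm in diameter; 76 mm above the table when released, 64 mm at half travel, 52 mm at the bottom.
- cap (a joint): Travel of the cap, in m: 0 released, 0.012 half way, 0.024 at the bottom. It moves straight down against a spring: about 3 N to start, 6 N half way, 9 N at the bottom, and comes back up when released.
- pan: Loose steel pan (bowl), 100 mm across the rim, 35 mm high, near the switch; origin at the centre of its underside. To be left alone.
- jar: Loose closed glass jar, 52 mm in diameter, 70 mm high, near the switch; origin at the centre of its underside. To be left alone.
- tweezers: Loose steel tweezers, about 140 mm long, 8 mm high, lying on the table near the switch; origin near their middle on the table. To be left alone.
Things that resemble listed ones, but are neither listed nor needed, are in the scene too. What is meant by the switch is not yellow, and is the smaller of those in its own colour. Of the things that look like the tube, the larger one is meant.

How it is judged:
By the outcome, as a careful person would: the job done as asked, in the order asked, and still so for the second after the job is handed in, while the arm keeps its last pose, push and grip.
It also fails if it takes over 48 s, if anything falls off the work surface, if the arm or the gripper's body presses on something with over 40 N, if the wrist force passes 120 N, or if a joint passes its speed limit or range.

## Working session

There is one attempt and no reset: what is moved stays moved. The work goes in short steps, Python scripts to look and compute and a tool call to move; the robot and the scene stay as the last step left them, time stands still between calls to the robot, and variables do not carry over. Pictures are saved under pics/ and viewed, about 8 in all and at most 12, crops included, and the job is handed in when it is done.

Besides the shell and the picture viewer there is one more tool, called after "Call:" as name([rows], argument=value, ...), one row to a line, values as JSON. drive_tool: Moves the arm, as the interface text tells. Its arguments: {"type":"object","properties":{"deltas":{"type":"array","items":{"type":"array"}},"force":{"type":"number"}},"required":["deltas"]}

```bash
mkdir -p pics; ls; python3 - <<'E'
from plant import r
import cv2,numpy as np
s=r.get_state();print({k:np.round(v,3).tolist() for k,v in s.items()},r.tip_reach)
for n in("top","side"):
    d=r.snapshot(n);cv2.imwrite(f"pics/{n}0.png",d["color"][:,:,::-1]);print(n,{k:(np.round(v,4).tolist()) for k,v in d.items() if k!="color"})
np.set_printoptions(suppress=True)
d=r.snapshot("wrist");cv2.imwrite("pics/wrist0.png",d["color"][:,:,::-1]);print({k:(np.round(v,4).tolist()) for k,v in d.items() if k!="color"})
E
```

```text
pics
{'clock': 0.0, 'q': [-1.301, 0.69, -0.195, 1.566, 0.157, 0.902, -0.215], 'qd': [-0.001, -0.001, -0.001, -0.002, 0.0, 0.003, 0.001], 'joint_torque': [0.001, -52.756, -1.266, -15.343, -0.053, 0.006, 0.0], 'tool_pos': [0.146, 0.607, 0.249], 'eef_rot': [0.083, 0.702, -0.084, 0.702], 'contact_force': [-0.996, 0.294, 0.159], 'moment': [-0.03, -0.032, -0.009], 'opening': 1.002} 0.011
top {'fov_y': 57.7245, 'cx': 280.0819, 'cy': 207.2199, 'extrinsics': [[-0.021, -0.9997, -0.0106, 0.0492], [0.9912, -0.0222, 0.1306, -0.4834], [-0.1308, -0.0078, 0.9914, -0.9221], [0.0, 0.0, 0.0, 1.0]]}
side {'fov_y': 51.0436, 'cx': 279.7546, 'cy': 209.9356, 'extrinsics': [[-0.9835, -0.1811, -0.0005, 0.4828], [0.1341, -0.7299, 0.6703, -0.0852], [-0.1217, 0.6591, 0.7421, -0.8945], [0.0, 0.0, 0.0, 1.0]]}
{'fov_y': 58.1263, 'cx': 284.5779, 'cy': 209.0277, 'tool_from_camera': [[-0.0008, 0.2717, -0.9624, -0.1346], [1.0, 0.0005, -0.0007, -0.0], [0.0003, -0.9624, -0.2717, -0.0698], [0.0, 0.0, 0.0, 1.0]]}
```

```bash
python3 - <<'E'
import cv2,numpy as np
a=cv2.imread("pics/top0.png");b=cv2.imread("pics/side0.png");cv2.imwrite("pics/v1.png",cv2.resize(a,(800,600),interpolation=cv2.INTER_CUBIC));cv2.imwrite("pics/v2.png",cv2.resize(b,(800,600),interpolation=cv2.INTER_CUBIC))
E
```

```text
(no output)
```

View pics/v1.png

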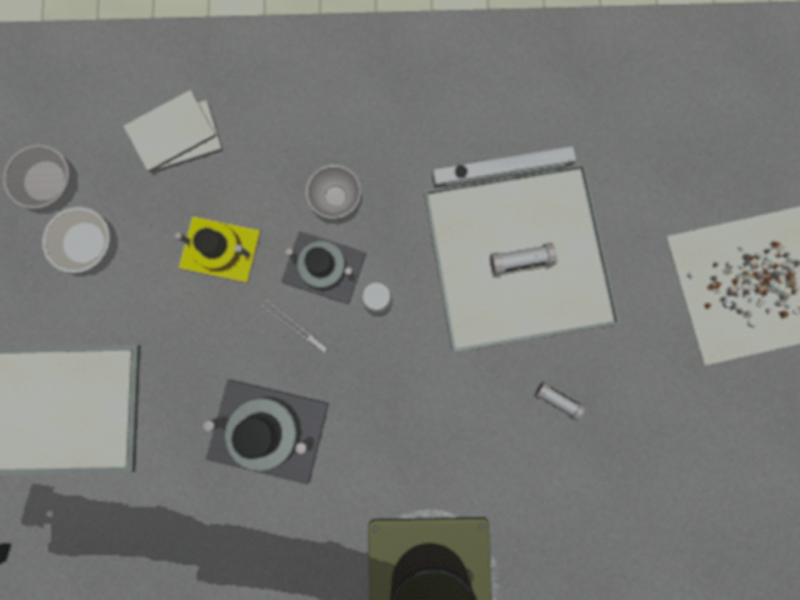

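View pics/v2.png

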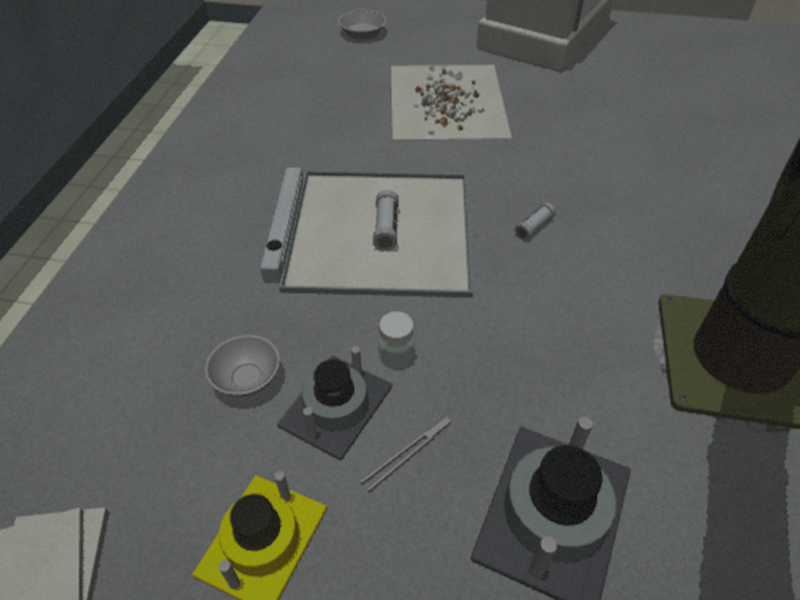

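The top view shows the tube candidates at (524,258), on the tray and larger, and at (560,400), off the tray and smaller. The switch candidates are grey at (320,262), grey and bigger at (260,435), and yellow at (218,248). The ones meant are the tube on the tray, because it is larger, and the grey switch at (320,262), because it is the smaller grey one and not yellow. In the side view the dark window edge shows at (397,210), on the robot side (-x). I'll confirm both in one crop and measure.

```bash
cat > h.py <<'E'
import numpy as np,cv2
from plant import r
from scipy.spatial.transform import Rotation as R
def cam(d,s=None):
    f=210/np.tan(np.radians(d["fov_y"]/2))
    if "extrinsics" in d: E=np.linalg.inv(np.array(d["extrinsics"]))
    else:
        T=np.eye(4);T[:3,:3]=R.from_quat(s["eef_rot"]).as_matrix();T[:3,3]=s["tool_pos"];E=T@np.array(d["tool_from_camera"])
    return f,d["cx"],d["cy"],E
def ray(c,uv,z):
    f,cx,cy,E=c;uv=np.atleast_2d(uv).astype(float)
    v=np.c_[(uv[:,0]-cx)/f,-(uv[:,1]-cy)/f,-np.ones(len(uv))]@E[:3,:3].T
    o=E[:3,3];return o+v*((z-o[2])/v[:,2])[:,None]
def proj(c,p):
    f,cx,cy,E=c;q=(np.linalg.inv(E)@np.r_[p,1])[:3];return np.array([cx-f*q[0]/q[2],cy+f*q[1]/q[2]])
def blob(m,near):
    n,l,st,ce=cv2.connectedComponentsWithStats(m.astype(np.uint8))
    k=1+np.argmin([np.hypot(*(ce[i]-near))+(1e3 if st[i,4]<30 else 0) for i in range(1,n)])
    return (l==k).astype(np.uint8),ce[k],st[k]
E
python3 - <<'E'
from h import *
np.set_printoptions(suppress=True,precision=4)
s=r.get_state();M=R.from_quat(s["eef_rot"]).as_matrix();print(M)
d=r.snapshot("top");c=cam(d);I=d["color"].astype(int)
g=cv2.cvtColor(d["color"],cv2.COLOR_RGB2HSV)
# tray paper
m,ce,st=blob((I.min(2)>150),(365,200));
cn=max(cv2.findContours(m,0,2)[0],key=cv2.contourArea);rc=cv2.minAreaRect(cn);bx=cv2.boxPoints(rc)
print("tray",st,ray(c,bx,.004)[:,:2].tolist(),ray(c,rc[0],.004))
full=cv2.drawContours(np.zeros(m.shape,np.uint8),[cn],-1,1,-1);full=cv2.erode(full,np.ones((7,7)))
paper=np.median(I[full>0],0);diff=np.abs(I-paper).max(2);print("paper",paper)
t=((diff>22)&(full>0)).astype(np.uint8);t,ce,st=blob(t,(367,180))
cn=max(cv2.findContours(t,0,2)[0],key=cv2.contourArea);rc=cv2.minAreaRect(cn);bx=cv2.boxPoints(rc)
print("tube px",rc,"centre",ray(c,rc[0],.024),"box",ray(c,bx,.024)[:,:2].tolist())
x,y=224,183
k=(I.max(2)<45);k,ce,st=blob(k,(x,y));cn=max(cv2.findContours(k,0,2)[0],key=cv2.contourArea)
(uv,rad)=cv2.minEnclosingCircle(cn);print("cap px",ce,st,uv,rad,ray(c,uv,.076),ray(c,ce,.076))
e=d["color"]
s2=r.snapshot("side")["color"]
A=cv2.resize(e[140:220,330:410],(400,400),interpolation=2);B=cv2.resize(s2[125:180,240:295],(400,400),interpolation=2)
C=cv2.resize(e[150:230,185:265],(400,200),interpolation=2)
A2=cv2.resize(s2[240:330,185:285],(400,200),interpolation=2)
cv2.imwrite("pics/v3.png",np.vstack([np.hstack([A,B]),np.hstack([C,A2])])[:,:,::-1])
E
```

```text
[[-0.0002  0.2336  0.9723]
 [-0.0014  0.9723 -0.2336]
 [-1.     -0.0014  0.0001]]
tray [  300   119   129   124 11099] [[0.6751691416516306, -0.01618476178593945], [0.7207758559769802, -0.30969947589177915], [0.4357062147274882, -0.3386384232832454], [0.39278617403144594, -0.055888275431443465]] [[ 0.5534 -0.1802  0.004 ]]
paper [171. 174. 165.]
tube px ((365.4178771972656, 182.05458068847656), (18.064485549926758, 47.12811279296875), 79.5625228881836) centre [[ 0.545  -0.1794  0.024 ]] box [[0.5584513304504481, -0.11696342658109919], [0.5778933292539388, -0.23591266694997526], [0.5317062505738523, -0.2415355141284653], [0.5124619989699083, -0.12332057066827863]]
cap px [227.359  188.7949] [219 183  14  10  39] (225.5, 187.0) 7.632268905639648 [[0.5306 0.1688 0.076 ]] [[0.5261 0.1643 0.076 ]]
```

View pics/v3.png

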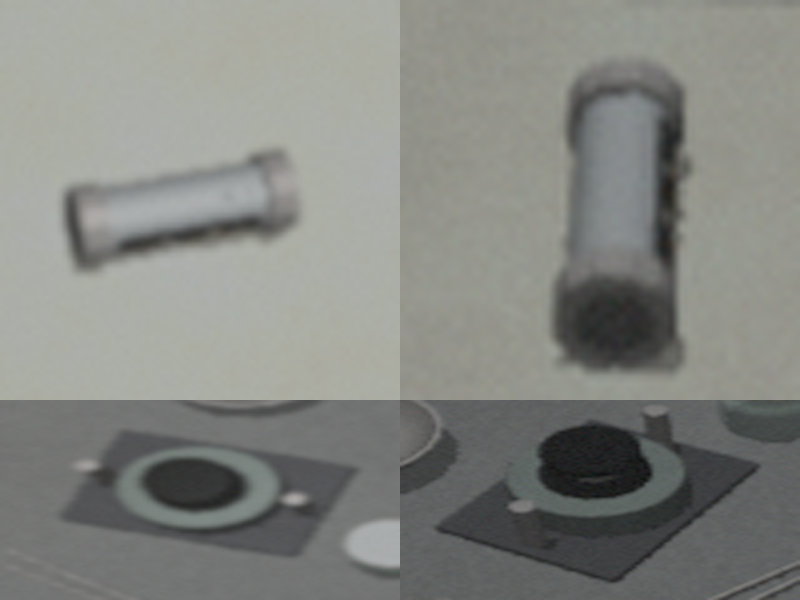

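The crop confirms the tube on the tray, with its dark window strip on the robot's (-x) side in both views, so it must roll toward +x. It also confirms the small grey switch. Moving now, over the tube.

Call:
drive_tool([
  [[0, 0, 0], [0, -1.8, 3.5], 6],
  [[0, 0, 0], [0, -1.8, 3.5], 6],
  [[0, 0, 0], [0, -1.8, 3.5], 6],
  [[0, 0, 0], [0, -1.8, 3.5], 6],
  [[0, 0, 0], [0, -1.8, 3.5], 6],
  [[0, 0, 0], [0, -1.8, 3.5], 6],
  [[0, 0, 0], [0, -1.8, 3.5], 6],
  [[0, 0, 0], [0, -1.8, 3.5], 6],
  [[0, 0, 0], [0, -1.8, 3.5], 6],
  [[0, 0, 0], [0, -1.8, 3.5], 6],
  [[0, 0, 0], [0, -1.8, 3.5], 6],
  [[0, 0, 0], [0, -1.8, 3.5], 6],
], force=8)

```text
clock: 1.25
tool_pos: [0.5052, 0.298, 0.2498]
eef_rot: [0.083, 0.702, -0.083, 0.702]
contact_force: [1.2, -0.1, 0.3]
opening: 0.681
```

Call:
drive_tool([
  [[5.6, 0, 0], [0, -3.8, 1.3], 6],
  [[5.6, 0, 0], [0, -3.65, 1.65], 6],
  [[5.6, 0, 0], [0, -3.5, 2.0], 6],
  [[5.6, 0, 0], [0, -3.25, 2.35], 6],
  [[5.6, 0, 0], [0, -3.0, 2.65], 6],
  [[5.6, 0, 0], [0, -2.75, 2.9], 6],
  [[5.6, 0, 0], [0, -2.45, 3.2], 6],
  [[5.6, 0, 0], [0, -2.1, 3.4], 6],
  [[5.6, 0, 0], [0, -1.8, 3.6], 6],
  [[5.6, 0, 0], [0, -1.4, 3.75], 6],
  [[5.6, 0, 0], [0, -1.05, 3.85], 6],
  [[5.6, 0, 0], [0, -0.7, 3.95], 6],
])

```text
clock: 2.25
tool_pos: [0.5483, -0.1814, 0.2498]
eef_rot: [0.459, 0.538, -0.459, 0.538]
contact_force: [1.1, 0.5, 0.6]
opening: 0.687
```

```bash
cat > tube.py <<'E'
from h import *
import sys
np.set_printoptions(suppress=True,precision=4)
s=r.get_state();d=r.snapshot("wrist");c=cam(d,s);I=d["color"].astype(int)
uv=proj(c,np.array([float(sys.argv[2]),float(sys.argv[3]),.024]))
M=R.from_quat(s["eef_rot"]).as_matrix()
yaw=np.degrees(np.arctan2(M[1,1],M[0,1]));print("tool",np.array(s["tool_pos"]),"yaw",yaw,"approach",M[:,0],"pred px",uv)
# HSV/paper difference
m,ce,st=blob(I.min(2)>140,uv)
cn=max(cv2.findContours((I.min(2)>140).astype(np.uint8),0,2)[0],key=cv2.contourArea)
full=cv2.drawContours(np.zeros(m.shape,np.uint8),[cv2.convexHull(cn)],-1,1,-1)
full=cv2.erode(full,np.ones((9,9)))
paper=np.median(I[full>0],0);diff=np.abs(I-paper).max(2)
t=cv2.morphologyEx(((diff>28)&(full>0)).astype(np.uint8),cv2.MORPH_OPEN,np.ones((3,3)));t,ce,st=blob(t,uv)
cn=max(cv2.findContours(t,0,2)[0],key=cv2.contourArea);rc=cv2.minAreaRect(cn)
b=cv2.boxPoints(rc);P=ray(c,b,.024)[:,:2];e=[P[1]-P[0],P[2]-P[1]];a=max(e,key=np.linalg.norm);a=a/np.linalg.norm(a);a*=-np.sign(a[1])
print("paper",paper,"rect",rc,"centre",ray(c,rc[0],.024),"sizes",[np.linalg.norm(v) for v in e],"axis",a,"normal yaw",np.degrees(np.arctan2(a[0],-a[1])))
v=d["color"].copy();cv2.drawContours(v,[b.astype(int)],-1,(255,0,0),1)
cv2.imwrite(f"pics/{sys.argv[1]}.png",v[:,:,::-1])
E
python3 tube.py w1 0.545 -0.179
```

```text
tool [ 0.5483 -0.1814  0.2498] yaw 9.02487396716063 approach [ 0.0002  0.0003 -1.    ] pred px [281.4153 174.6753]
paper [177. 173. 164.] rect ((240.12889099121094, 163.36636352539062), (224.74771118164062, 122.31578826904297), 14.81631851196289) centre [[ 0.5042 -0.1743  0.024 ]] sizes [np.float64(0.11700002199321939), np.float64(0.20515164398609181)] axis [ 0.9956 -0.0935] normal yaw 84.63672566367767
```

View pics/w1.png

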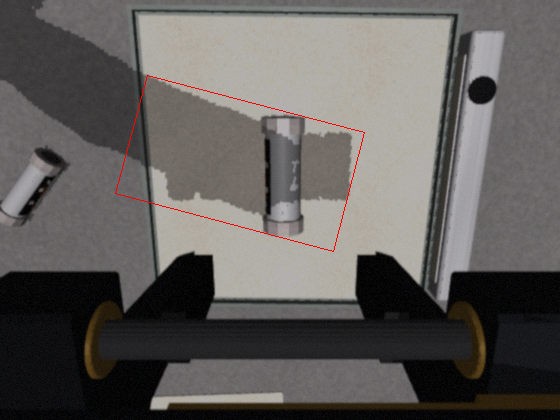

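In the wrist view the tube's collars are centred at (282,125) and (283,224), so it is well aligned with tool z. The window and its stones are on the left (-y tool, robot side). I'll grip lightly across the barrel tilted +15° and roll by turning about -z. First comes the tilted approach.

Call:
drive_tool([
  [[0, 0, 0], [0, -3.1, -0.2], 5.8],
  [[0, 0, 0], [0, -3.1, 0], 5.8],
  [[0, 0, 5], [0, 0, 0], 5.8],
  [[0, 0, 5], [0, 0, 0], 5.8],
  [[0, 0, 5], [0, 0, 0], 5.8],
  [[0, 0, 0], [3, 0, 0], 5.8],
  [[0, 0, 0], [3, 0, 0], 5.8],
  [[0, 0, 0], [3, 0, 0], 5.8],
  [[0, 0, 0], [3, 0, 0], 5.8],
  [[0, 0, 0], [3, 0, 0], 5.8],
  [[0, 0, 0], [1.5, 0, 0], 5.8],
  [[0, 0, 0], [0, 0, 0], 5.8],
])

```text
clock: 3.3
tool_pos: [0.5338, -0.1824, 0.0926]
eef_rot: [0.523, 0.48, -0.385, 0.59]
contact_force: [0.4, -0.4, -0.1]
opening: 0.663
```

```bash
python3 - <<'E'
from h import *
np.set_printoptions(suppress=True,precision=4)
s=r.get_state();d=r.snapshot("wrist");c=cam(d,s);M=R.from_quat(s["eef_rot"]).as_matrix()
print(np.array(s["tool_pos"]),M,s["opening"])
print("tube in tool", M.T@(np.array([.5465,-.179,.024])-s["tool_pos"]),"px",proj(c,np.array([.5465,-.179,.024])))
cv2.imwrite("pics/w2.png",d["color"][:,:,::-1])
E
```

```text
[ 0.5338 -0.1824  0.0926] [[ 0.2429  0.9562  0.1635]
 [ 0.0481  0.1565 -0.9865]
 [-0.9689  0.2475 -0.008 ]] 0.6627460933284054
tube in tool [ 0.0697 -0.0043 -0.0008] px [277.0654 228.3507]
```

View pics/w2.png

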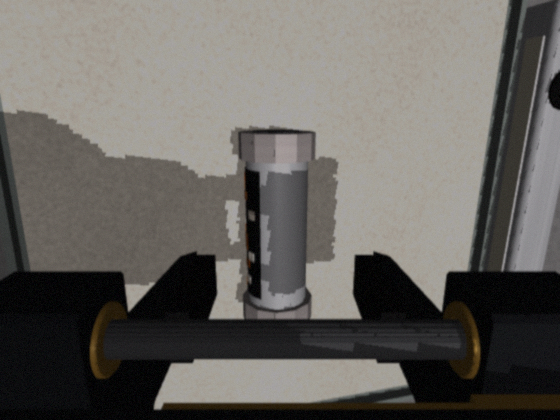

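The tube's axis is at column 277 at both ends, matching the prediction (-4 mm in y). I'll correct this, descend and close gently.

Call:
drive_tool([
  [[0, 0, 0], [2.5, -0.43, 0], 5.4],
  [[0, 0, 0], [2.0, 0, 0], 5.4],
  [[0, 0, 0], [1.2, 0, 0], 5.4],
  [[0, 0, 0], [0.6, 0, 0], 5.4],
  [[0, 0, 0], [0, 0, 0], 5.4],
  [[0, 0, 0], [0, 0, 0], 3.0],
  [[0, 0, 0], [0, 0, 0], 3.0],
  [[0, 0, 0], [0, 0, 0], 3.0],
  [[0, 0, 0], [0, 0, 0], 3.0],
  [[0, 0, 0], [0, 0, 0], 3.0],
  [[0, 0, 0], [0, 0, 0], 3.0],
], force=8)

```text
clock: 4.27
tool_pos: [0.543, -0.1834, 0.0687]
eef_rot: [0.523, 0.483, -0.386, 0.587]
contact_force: [0.3, -0.1, -0.5]
opening: 0.337
```

```bash
python3 - <<'E'
from h import *
np.set_printoptions(suppress=True,precision=3)
s=r.get_state();print(np.array(s["q"]),np.array(s["qd"]),s["contact_force"],s["tool_pos"],s["clock"])
M=R.from_quat(s["eef_rot"]).as_matrix();print(M)
print("tube in tool", M.T@(np.array([.5465,-.179,.024])-s["tool_pos"]))
E
```

```text
[ 0.382  0.868 -0.115  2.042 -0.999  0.043  1.475] [ 0.     0.004  0.003  0.    -0.    -0.002  0.005] [ 0.301 -0.138 -0.512] [ 0.543 -0.183  0.069] 4.2667
[[ 0.236  0.958  0.164]
 [ 0.052  0.156 -0.986]
 [-0.97   0.242 -0.013]]
tube in tool [ 0.044 -0.007 -0.003]
```

The wrist's joint 6 has hit its lower limit (0.04), so an outward tilt isn't available here. I'll use vertical to inward tilts instead, rolling 0 to about -20°, past the 15° tipping edge, at each step. Straightening up first.

Call:
drive_tool([
  [[0, 0, 0], [-1.0, 0, 0], 5.4],
  [[0, 0, -5], [0, 0, 0], 5.4],
  [[0, 0, -5], [0, 0, 0], 5.4],
  [[0, 0, -4], [0, 0, 0], 5.4],
  [[0, 0, 0], [0, 0, 0], 5.4],
])

```text
clock: 4.68
tool_pos: [0.5435, -0.1816, 0.0745]
eef_rot: [0.471, 0.535, -0.439, 0.547]
contact_force: [1.3, 0.2, -0.4]
opening: 0.608
```

```bash
cat > st.py <<'E'
from h import *
import sys
np.set_printoptions(suppress=True,precision=4)
s=r.get_state();M=R.from_quat(s["eef_rot"]).as_matrix()
p=np.array([float(a) for a in sys.argv[1:4]])
print("q",np.array(s["q"]),"pos",np.array(s["tool_pos"]),"F",np.array(s["contact_force"]),"t",s["clock"])
print("tilt",np.degrees(np.arcsin(M[0,0]*M[0,1]/np.hypot(*M[:2,1])+M[1,0]*M[1,1]/np.hypot(*M[:2,1]))),"yaw",np.degrees(np.arctan2(M[1,1],M[0,1])),"target in tool cm",100*M.T@(p-s["tool_pos"]))
E
python3 st.py .5465 -.179 .024
```

```text
q [ 0.0273  0.9245  0.4107  1.8966 -0.8612  0.4794  1.2456] pos [ 0.5435 -0.1816  0.0745] F [ 1.2611  0.2165 -0.3958] t 4.6833
tilt 2.581675275038769 yaw 9.840084457719195 target in tool cm [ 5.0623  0.1124 -0.1247]
```

Call:
drive_tool([
  [[0.5, 0, -2.5], [0, 0, 0], 5.4],
  [[0, 0, 0], [1.5, 0.33, 0], 5.4],
  [[0, 0, 0], [1.5, 0, 0], 5.4],
  [[0, 0, 0], [1.0, 0, 0], 5.4],
  [[0, 0, 0], [0.35, 0, 0], 5.4],
  [[0, 0, 0], [0, 0, 0], 5.4],
])

```text
clock: 5.18
tool_pos: [0.5418, -0.1822, 0.0296]
eef_rot: [0.465, 0.543, -0.455, 0.532]
contact_force: [0.5, -0.9, -0.2]
opening: 0.61
```

```bash
python3 st.py .5465 -.179 .024; python3 - <<'E'
from h import *
d=r.snapshot("wrist");cv2.imwrite("pics/w3.png",d["color"][:,:,::-1])
E
```

```text
q [ 0.0322  1.0097  0.3963  1.8648 -0.8735  0.4667  1.2268] pos [ 0.5418 -0.1822  0.0296] F [ 0.4861 -0.8531 -0.2024] t 5.1833
tilt 0.0008364012900211218 yaw 8.888665276177456 target in tool cm [ 0.5645  0.5153 -0.2352]
```

View pics/w3.png

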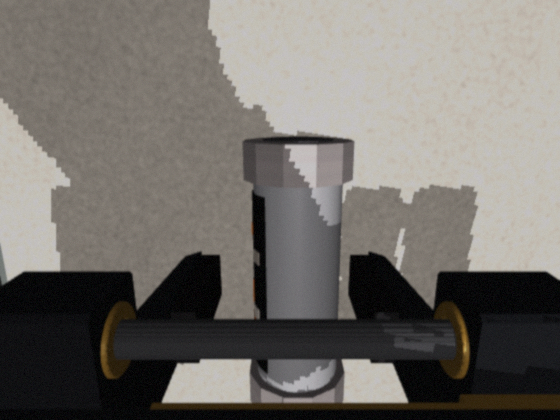

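The far collar is centred at column 298 against 285 for the tool, which is a 5 mm offset in +y and agrees with the estimate. Correct, close, then make the first roll.

Call:
drive_tool([
  [[0, 0, 0], [-0.15, 0.5, 0.2], 5.4],
  [[0, 0, 0], [0, 0, 0], 5.4],
  [[0, 0, 0], [0, 0, 0], 3.0],
  [[0, 0, 0], [0, 0, 0], 3.0],
  [[0, 0, 0], [0, 0, 0], 3.0],
  [[0, 0, 0], [0, 0, 0], 3.0],
  [[0, 0, 0], [0, 0, 0], 3.0],
], force=8)

```text
clock: 5.82
tool_pos: [0.5482, -0.1834, 0.0326]
eef_rot: [0.464, 0.542, -0.455, 0.533]
contact_force: [-1.7, 0.1, 1.7]
opening: 0.383
```

Call:
drive_tool([
  [[0, 0, -2], [0, 0.095, 0], 3.0],
  [[0, 0, -2], [0, 0.095, 0], 3.0],
  [[0, 0, -2], [0, 0.095, 0], 3.0],
  [[0, 0, -2], [-0.01, 0.095, 0], 3.0],
  [[0, 0, -2], [-0.01, 0.095, 0], 3.0],
  [[0, 0, -2], [-0.01, 0.095, 0], 3.0],
  [[0, 0, -2], [-0.02, 0.095, 0], 3.0],
  [[0, 0, -2], [-0.02, 0.095, 0], 3.0],
  [[0, 0, -2], [-0.02, 0.095, 0], 3.0],
  [[0, 0, -2], [-0.02, 0.095, 0], 3.0],
  [[0, 0, 0], [0, 0, 0], 3.0],
])

```text
clock: 6.73
tool_pos: [0.5578, -0.1821, 0.0322]
eef_rot: [0.361, 0.615, -0.541, 0.446]
contact_force: [-2.1, 1.4, 5.4]
opening: 0.386
```

```bash
python3 st.py .5535 -.179 .024; python3 - <<'E'
from h import *
d=r.snapshot("wrist");cv2.imwrite("pics/w4.png",d["color"][:,:,::-1])
E
```

```text
q [-0.1336  1.1987  0.6847  1.503  -0.6016  1.0133  0.8757] pos [ 0.5578 -0.1821  0.0322] F [-2.1158  1.3696  5.3706] t 6.7333
tilt -20.119013598190772 yaw 9.46114836495954 target in tool cm [ 0.9015 -0.0674 -0.3624]
```

View pics/w4.png

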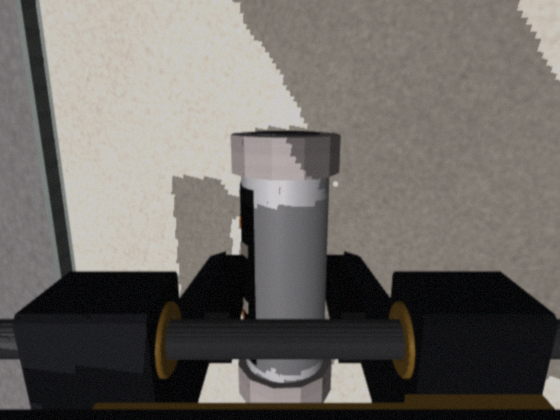

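The tube has turned with the tool: the window strip keeps its place relative to the fingers, at a tilt of -20°. Release so it tips onto its flat, swing back upright, and re-grip.

Call:
drive_tool([
  [[0, 0, 0], [0, 0, 0], 4.6],
  [[0, 0, 0], [0, 0, 0], 4.8],
  [[0, 0, 0], [0, 0, 0], 4.8],
  [[0, 0, 0], [0, 0, 0], 4.8],
  [[0, 0, 4], [0, 0.02, 0], 4.8],
  [[0, 0, 4], [0, 0.02, 0], 4.8],
  [[0, 0, 4], [0, 0.02, 0], 4.8],
  [[0, 0, 4], [0, 0.02, 0], 4.8],
  [[0, 0, 4], [0, 0.02, 0], 4.8],
  [[0, 0, 0], [0, 0, 0], 4.8],
])

```text
clock: 7.62
tool_pos: [0.5559, -0.1831, 0.0328]
eef_rot: [0.465, 0.542, -0.456, 0.531]
contact_force: [-1.4, -0.8, 0.2]
opening: 0.545
```

```bash
python3 st.py .5588 -.1817 .024; python3 - <<'E'
from h import *
d=r.snapshot("wrist");cv2.imwrite("pics/w5.png",d["color"][:,:,::-1])
I=d["color"].astype(int)
for y in(200,225,245):print(y,[int(v) for v in I[y,225:350:3].mean(1)])
E
```

```text
q [ 0.0122  1.0194  0.4297  1.8251 -0.8661  0.5103  1.2007] pos [ 0.5559 -0.1831  0.0328] F [-1.4257 -0.763   0.2261] t 7.6167
tilt 0.05500447253713672 yaw 8.701533905544972 target in tool cm [ 0.8772  0.3084 -0.076 ]
200 [126, 126, 133, 134, 125, 129, 54, 7, 5, 1, 9, 6, 10, 5, 10, 2, 12, 66, 123, 125, 131, 123, 123, 124, 118, 118, 113, 112, 107, 121, 162, 158, 147, 140, 119, 104, 141, 122, 122, 124, 125, 132]
225 [129, 127, 130, 131, 128, 121, 112, 39, 41, 11, 5, 8, 10, 9, 6, 9, 9, 47, 118, 128, 126, 123, 126, 121, 120, 118, 110, 110, 109, 107, 102, 97, 89, 86, 78, 77, 132, 131, 129, 131, 130, 125]
245 [129, 131, 131, 128, 128, 124, 126, 20, 9, 7, 15, 24, 14, 8, 14, 1, 7, 35, 119, 121, 128, 124, 120, 120, 117, 114, 116, 112, 110, 104, 98, 96, 92, 82, 79, 83, 128, 132, 131, 130, 128, 129]
```

View pics/w5.png

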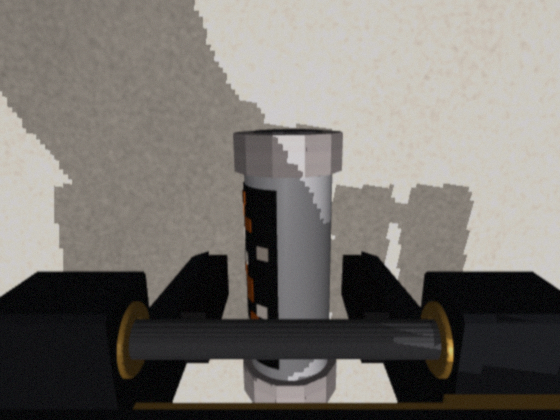

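One step is done. The window edge is at column 277 with the tube centre at 288, which is about 60° from up, as expected. Second step.

Call:
drive_tool([
  [[0, 0, 0], [0.15, 0.13, 0], 4.8],
  [[0, 0, 0], [0, 0, 0], 3.0],
  [[0, 0, 0], [0, 0, 0], 3.0],
  [[0, 0, 0], [0, 0, 0], 3.0],
  [[0, 0, 0], [0, 0, 0], 3.0],
  [[0, 0, 0], [0, 0, 0], 3.0],
], force=8)

```text
clock: 8.17
tool_pos: [0.5604, -0.1812, 0.0299]
eef_rot: [0.463, 0.543, -0.455, 0.533]
contact_force: [0.4, -0.4, -2.5]
opening: 0.385
```

Call:
drive_tool([
  [[0, 0, -2], [0, 0.095, 0], 3.0],
  [[0, 0, -2], [0, 0.095, 0], 3.0],
  [[0, 0, -2], [0, 0.095, 0], 3.0],
  [[0, 0, -2], [-0.01, 0.095, 0], 3.0],
  [[0, 0, -2], [-0.01, 0.095, 0], 3.0],
  [[0, 0, -2], [-0.01, 0.095, 0], 3.0],
  [[0, 0, -2], [-0.02, 0.095, 0], 3.0],
  [[0, 0, -2], [-0.02, 0.095, 0], 3.0],
  [[0, 0, -2], [-0.02, 0.095, 0], 3.0],
  [[0, 0, -2], [-0.02, 0.095, 0], 3.0],
  [[0, 0, 0], [0, 0, 0], 3.0],
])

```text
clock: 9.08
tool_pos: [0.5705, -0.1793, 0.0291]
eef_rot: [0.361, 0.615, -0.54, 0.446]
contact_force: [0.7, 1.0, -0.8]
opening: 0.385
```

Call:
drive_tool([
  [[0, 0, 0], [0, 0, 0], 4.6],
  [[0, 0, 0], [0, 0, 0], 4.8],
  [[0, 0, 0], [0, 0, 0], 4.8],
  [[0, 0, 0], [0, 0, 0], 4.8],
  [[0, 0, 4], [0, 0.04, 0], 4.8],
  [[0, 0, 4], [0, 0.04, 0], 4.8],
  [[0, 0, 4], [0, 0.04, 0], 4.8],
  [[0, 0, 4], [0, 0.04, 0], 4.8],
  [[0, 0, 4], [0, 0.04, 0], 4.8],
  [[0, 0, 0], [0, 0, 0], 4.8],
])

```text
clock: 9.92
tool_pos: [0.5684, -0.1813, 0.0308]
eef_rot: [0.465, 0.541, -0.456, 0.531]
contact_force: [-1.4, -0.7, 0.7]
opening: 0.549
```

```bash
python3 st.py .5695 -.180 .024; python3 - <<'E'
from h import *
d=r.snapshot("wrist");cv2.imwrite("pics/w6.png",d["color"][:,:,::-1])
I=d["color"].astype(int)
for y in(195,200,225,245):print(y,[int(v) for v in I[y,225:350:3].mean(1)])
E
```

```text
q [-0.0036  1.0348  0.4496  1.7904 -0.8645  0.5391  1.1804] pos [ 0.5684 -0.1813  0.0308] F [-1.4119 -0.6582  0.6816] t 9.9167
tilt 0.06241118484648023 yaw 8.67722808437816 target in tool cm [ 0.6785  0.1263 -0.1019]
195 [135, 135, 133, 137, 137, 123, 10, 37, 43, 31, 17, 7, 9, 2, 5, 11, 13, 15, 17, 12, 18, 13, 12, 11, 9, 102, 119, 112, 110, 161, 171, 160, 151, 137, 116, 146, 205, 196, 129, 130, 131, 137]
200 [137, 128, 131, 136, 129, 117, 4, 39, 48, 50, 30, 5, 8, 8, 6, 10, 12, 9, 13, 11, 14, 17, 5, 12, 8, 97, 119, 118, 112, 172, 167, 160, 151, 139, 120, 154, 206, 161, 136, 135, 133, 132]
225 [136, 141, 143, 136, 136, 140, 32, 8, 3, 7, 49, 54, 56, 54, 26, 11, 5, 4, 11, 18, 9, 14, 14, 7, 11, 97, 120, 114, 110, 111, 108, 99, 96, 86, 78, 127, 137, 138, 135, 134, 130, 137]
245 [137, 135, 130, 139, 138, 133, 71, 19, 80, 18, 10, 6, 11, 10, 15, 6, 8, 7, 13, 12, 13, 10, 14, 11, 12, 84, 115, 114, 111, 110, 103, 100, 97, 89, 74, 125, 141, 133, 130, 138, 141, 135]
```

Second step done: the window edge is now at column 299 with the centre at 286, so the window is about 30° from up. Third step.

Call:
drive_tool([
  [[0, 0, 0], [0, 0.05, 0], 4.8],
  [[0, 0, 0], [0, 0, 0], 3.0],
  [[0, 0, 0], [0, 0, 0], 3.0],
  [[0, 0, 0], [0, 0, 0], 3.0],
  [[0, 0, 0], [0, 0, 0], 3.0],
  [[0, 0, 0], [0, 0, 0], 3.0],
], force=8)

```text
clock: 10.47
tool_pos: [0.5724, -0.1793, 0.0291]
eef_rot: [0.464, 0.543, -0.455, 0.533]
contact_force: [0.1, 0.1, -1.7]
opening: 0.383
```

Call:
drive_tool([
  [[0, 0, -2], [0, 0.095, 0], 3.0],
  [[0, 0, -2], [0, 0.095, 0], 3.0],
  [[0, 0, -2], [0, 0.095, 0], 3.0],
  [[0, 0, -2], [-0.01, 0.095, 0], 3.0],
  [[0, 0, -2], [-0.01, 0.095, 0], 3.0],
  [[0, 0, -2], [-0.01, 0.095, 0], 3.0],
  [[0, 0, -2], [-0.02, 0.095, 0], 3.0],
  [[0, 0, -2], [-0.02, 0.095, 0], 3.0],
  [[0, 0, -2], [-0.02, 0.095, 0], 3.0],
  [[0, 0, -2], [-0.02, 0.095, 0], 3.0],
  [[0, 0, 0], [0, 0, 0], 3.0],
])

```text
clock: 11.38
tool_pos: [0.582, -0.1775, 0.0284]
eef_rot: [0.361, 0.615, -0.54, 0.446]
contact_force: [0.1, 1.1, 0.5]
opening: 0.384
```

Call:
drive_tool([
  [[0, 0, 0], [0, 0, 0], 4.6],
  [[0, 0, 0], [0, 0, 0], 4.8],
  [[0, 0, 0], [0, 0, 0], 4.8],
  [[0, 0, 0], [0, 0, 0], 4.8],
  [[0, 0, 4], [0, 0.04, 0], 4.8],
  [[0, 0, 4], [0, 0.04, 0], 4.8],
  [[0, 0, 4], [0, 0.04, 0], 4.8],
  [[0, 0, 4], [0, 0.04, 0], 4.8],
  [[0, 0, 4], [0, 0.04, 0], 5.2],
  [[0, 0, 0], [0, 0, 0], 5.6],
])

```text
clock: 12.22
tool_pos: [0.5804, -0.1795, 0.0299]
eef_rot: [0.465, 0.541, -0.456, 0.531]
contact_force: [-0.4, -1.3, -0.1]
opening: 0.628
```

```bash
python3 st.py .580 -.178 .024; python3 - <<'E'
from h import *
d=r.snapshot("wrist");cv2.imwrite("pics/w7.png",d["color"][:,:,::-1])
I=d["color"].astype(int)
for y in(195,200,225,245):print(y,[int(v) for v in I[y,225:350:3].mean(1)])
E
```

```text
q [-0.0182  1.0481  0.4686  1.7569 -0.861   0.568   1.1595] pos [ 0.5804 -0.1795  0.0299] F [-0.3955 -1.2589 -0.0518] t 12.2167
tilt 0.06000849876311792 yaw 8.684281369625836 target in tool cm [ 0.5939 -0.0131 -0.139 ]
195 [129, 130, 127, 139, 132, 123, 79, 89, 68, 10, 13, 12, 2, 13, 11, 1, 10, 10, 7, 12, 13, 10, 15, 12, 9, 13, 8, 6, 8, 18, 9, 11, 130, 133, 108, 191, 206, 205, 203, 205, 196, 132]
200 [129, 128, 126, 130, 133, 122, 79, 88, 81, 9, 11, 7, 2, 48, 58, 58, 65, 56, 13, 15, 13, 14, 3, 11, 9, 4, 7, 6, 6, 16, 7, 13, 125, 134, 108, 188, 205, 209, 207, 207, 165, 130]
225 [134, 136, 131, 134, 134, 128, 78, 87, 92, 12, 8, 2, 20, 19, 20, 28, 11, 26, 72, 71, 76, 73, 58, 10, 10, 4, 11, 7, 6, 8, 7, 10, 83, 88, 74, 126, 134, 132, 130, 138, 139, 136]
245 [134, 128, 127, 136, 130, 132, 98, 84, 88, 44, 8, 132, 143, 142, 140, 53, 3, 13, 12, 11, 11, 5, 11, 4, 13, 8, 12, 6, 6, 12, 1, 9, 77, 84, 72, 128, 129, 126, 131, 132, 129, 128]
```

View pics/w7.png

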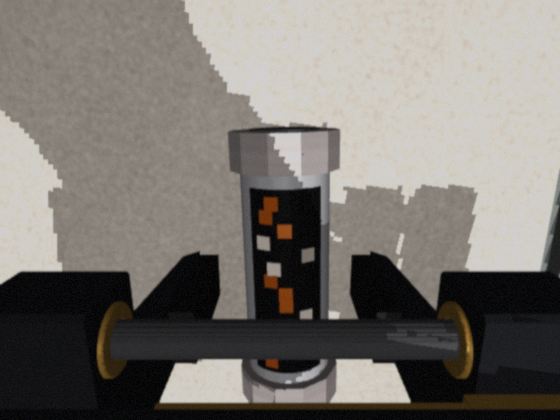

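The window is centred on the tube (dark columns 252–321, barrel 243–329) and faces straight up, and the fingers are clear. I'll lift straight up, go to the switch and shut the fingers.

Call:
drive_tool([
  [[0, 0, 0], [-1, 0, 0], 5.6],
  [[0, 0, 0], [-2, 0, 0], 5.6],
  [[0, 0, 0], [-3, 0, 0], 5.6],
  [[0, 0, 0], [-3, 0, 0], 5.6],
  [[0, 0, 0], [-3, 0, 0], 5.6],
  [[0, 0, 0], [-3, 0, 0], 5.6],
  [[0, 0, 0], [-3, 0, 0], 0],
  [[0, 0, 0], [0, 0, -3.5], 0],
  [[0, 0, 0], [0, 0, -3.5], 0],
  [[0, 0, 0], [0, 0, -3.5], 0],
  [[0, 0, 0], [0, 0, -3.5], 0],
  [[0, 0, 0], [0, 0, -3.5], 0],
], force=10)

```text
clock: 13.27
tool_pos: [0.5569, -0.0061, 0.2128]
eef_rot: [0.463, 0.542, -0.455, 0.533]
contact_force: [0.7, -0.4, -0.4]
opening: 0.206
```

Call:
drive_tool([
  [[0, 0, 0], [0, 0, -3.5], 0],
  [[0, 0, 0], [0, 0, -3.5], 0],
  [[0, 0, 0], [0, 0, -3.5], 0],
  [[0, 0, 0], [0, 0, -3.5], 0],
  [[0, 0, 0], [0, 0, -3.0], 0],
  [[0, 0, 0], [0, 0, 0], 0],
  [[0, 0, 0], [0, 0, 0], 0],
])

```text
clock: 13.85
tool_pos: [0.53, 0.1626, 0.2154]
eef_rot: [0.462, 0.544, -0.453, 0.534]
contact_force: [-0.9, -1.2, -0.4]
opening: 0.004
```

```bash
python3 st.py .53 .168 .076; python3 - <<'E'
from h import *
np.set_printoptions(suppress=True,precision=4)
s=r.get_state();d=r.snapshot("wrist");c=cam(d,s);I=d["color"].astype(int)
print("open",s["opening"],"pred cap px",proj(c,np.array([.53,.168,.076])))
cv2.imwrite("pics/w8.png",d["color"][:,:,::-1])
t=r.snapshot("top")["color"];cv2.imwrite("pics/t1.png",t[:,:,::-1])
E
```

```text
q [-0.7909  0.7672  0.76    1.849  -0.7341  0.8289  0.5189] pos [0.53   0.1626 0.2154] F [-0.943  -1.1566 -0.3927] t 13.85
tilt 0.06431266214086499 yaw 9.347277053182706 target in tool cm [13.9434  0.0734 -0.2828]
open 0.004464794948310112 pred cap px [285.4294 195.8573]
```

View pics/w8.png

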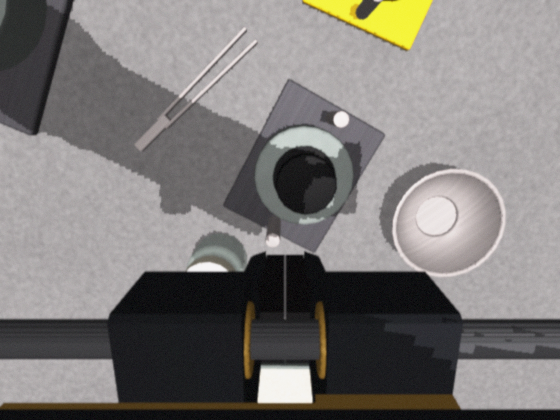

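The wrist view shows the cap's top disc at about (306,186), the post tops at (341,119) and (273,240), the tweezers at upper left, the jar at (215,260) and the pan at (450,220). I'll ray-cast these.

```bash
python3 - <<'E'
from h import *
np.set_printoptions(suppress=True,precision=4)
s=r.get_state();d=r.snapshot("wrist");c=cam(d,s);I=d["color"].astype(int);g=I.max(2)
M=R.from_quat(s["eef_rot"]).as_matrix()
Ps=[]
for uv in((341,119),(273,240)):
    m=np.zeros_like(g);m[uv[1]-9:uv[1]+9,uv[0]-10:uv[0]+10]=1
    b,ce,st=blob((I.min(2)>165)&(m>0),uv);p=ray(c,ce,.064)[0];Ps.append(p);print("post",ce,st,p)
print("dist",np.linalg.norm(Ps[0]-Ps[1]),"mid",(Ps[0]+Ps[1])/2)
m=np.zeros_like(g);m[140:228,262:345]=1
for th in(18,25,35):
    b,ce,st=blob((g<th)&(m>0),(306,186));cn=max(cv2.findContours(cv2.morphologyEx(b,cv2.MORPH_CLOSE,np.ones((5,5))),0,2)[0],key=cv2.contourArea)
    uv,rad=cv2.minEnclosingCircle(cn);p=ray(c,uv,.076)[0];print(th,st,uv,rad,p,"in tool cm",100*M.T@(p-s["tool_pos"]))
mid=(Ps[0]+Ps[1])/2;print("mid in tool cm",100*M.T@(mid-s["tool_pos"]),proj(c,np.r_[mid[:2],.076]))
E
```

```text
post [340.3797 114.8354] [333 110  16  12 158] [0.5616 0.2282 0.064 ]
post [272.6236 241.5424] [263 231  20  18 271] [0.5268 0.1225 0.064 ]
dist 0.11125357628737577 mid [0.5442 0.1754 0.064 ]
18 [306 177   1   1   1] (306.0, 177.0) 9.999999747378752e-05 [0.5434 0.1805 0.076 ] in tool cm [14.0005  1.5899 -1.6991]
25 [275 146  39  62 643] (302.1672668457031, 176.49452209472656) 30.51695442199707 [0.5406 0.1804 0.076 ] in tool cm [14.0006  1.3068 -1.7369]
35 [ 274  144   62   64 2060] (303.2385559082031, 175.0240936279297) 32.05426025390625 [0.5411 0.1816 0.076 ] in tool cm [14.0025  1.3845 -1.8464]
mid in tool cm [15.1917  1.5898 -1.1638] [305.9295 183.8751]
```

The posts' midpoint and the cap disc agree at about (0.544, 0.174), i.e. tool y +1.55 and z -1.05 cm. Centre over it and come down to just above the cap.

Call:
drive_tool([
  [[0, 0, 0], [0, 1.55, -1.05], 0],
  [[0, 0, 0], [3, 0, 0], 0],
  [[0, 0, 0], [3, 0, 0], 0],
  [[0, 0, 0], [2.5, 0, 0], 0],
  [[0, 0, 0], [2, 0, 0], 0],
  [[0, 0, 0], [1, 0, 0], 0],
  [[0, 0, 0], [0, 0, 0], 0],
  [[0, 0, 0], [0, 0, 0], 0],
])

```text
clock: 14.67
tool_pos: [0.544, 0.1733, 0.1008]
eef_rot: [0.464, 0.542, -0.455, 0.533]
contact_force: [-0.4, 0.5, 0.9]
opening: 0.006
```

```bash
python3 st.py .5438 .174 .076; python3 - <<'E'
from h import *
d=r.snapshot("wrist")["color"];e=r.snapshot("side")["color"]
A=cv2.resize(d[60:360,130:430],(400,400));B=cv2.resize(e[225:335,180:290],(400,400),interpolation=2)
cv2.imwrite("pics/w9.png",np.hstack([A,B])[:,:,::-1])
E
```

```text
q [-0.7044  0.9291  0.5916  1.8732 -0.9012  0.6306  0.6261] pos [0.544  0.1733 0.1008] F [-0.4105  0.4604  0.9159] t 14.6667
tilt 0.08986059775147764 yaw 8.884243602687704 target in tool cm [ 2.4832 -0.0078 -0.0314]
```

View pics/w9.png

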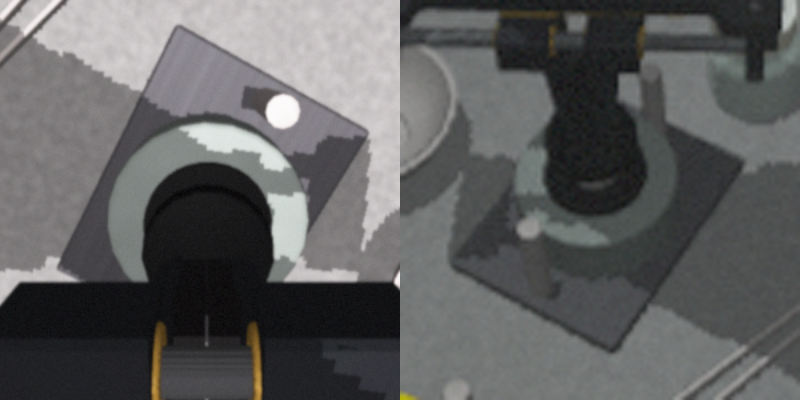

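The fingers are centred on the cap in both views, with the posts clear on either side. Lower slowly onto it.

Call:
drive_tool([
  [[0, 0, 0], [0.6, 0, 0], 0],
  [[0, 0, 0], [0.6, 0, 0], 0],
  [[0, 0, 0], [0.2, 0, 0], 0],
  [[0, 0, 0], [0.2, 0, 0], 0],
  [[0, 0, 0], [0.2, 0, 0], 0],
  [[0, 0, 0], [0.2, 0, 0], 0],
  [[0, 0, 0], [0.2, 0, 0], 0],
  [[0, 0, 0], [0, 0, 0], 0],
  [[0, 0, 0], [0, 0, 0], 0],
])

```text
clock: 15.52
tool_pos: [0.5436, 0.1749, 0.0785]
eef_rot: [0.464, 0.542, -0.454, 0.533]
contact_force: [-0.1, 0.3, 5.0]
opening: 0.005
```

```bash
python3 st.py .5438 .174 .064; python3 - <<'E'
from h import *
for i in range(6):
    r.snapshot("side");s=r.get_state();print(np.round(s["tool_pos"],4),np.round(s["contact_force"],2))
E
```

```text
q [-0.6818  0.9551  0.5423  1.8787 -0.9239  0.5805  0.6436] pos [0.5436 0.1749 0.0785] F [-0.0999  0.3217  5.0475] t 15.5167
tilt 0.10941181164346876 yaw 8.989137653235101 target in tool cm [1.447  0.0012 0.1214]
[0.5436 0.1749 0.0785] [1.31 0.1  4.83]
[0.5436 0.1749 0.0785] [1.15 0.64 4.54]
[0.5436 0.1749 0.0785] [ 1.01 -0.24  5.53]
[0.5436 0.1749 0.0785] [1.23 0.09 4.23]
[0.5436 0.1749 0.0785] [0.99 0.9  5.27]
[0.5436 0.1749 0.0785] [1.09 0.97 4.57]
```

The fingertips are at 67.5 mm and the force is about 4.9 N, consistent with 8.5 mm of travel. Press 3.5 mm more.

Call:
drive_tool([
  [[0, 0, 0], [0.12, 0, 0], 0],
  [[0, 0, 0], [0.12, 0, 0], 0],
  [[0, 0, 0], [0.11, 0, 0], 0],
  [[0, 0, 0], [0, 0, 0], 0],
  [[0, 0, 0], [0, 0, 0], 0],
  [[0, 0, 0], [0, 0, 0], 0],
])

```text
clock: 16.32
tool_pos: [0.5436, 0.1749, 0.075]
eef_rot: [0.464, 0.542, -0.455, 0.533]
contact_force: [1.1, 0.7, 5.6]
opening: 0.009
```

```bash
python3 - <<'E'
from h import *
F=[]
for i in range(8):
    d=r.snapshot("side");s=r.get_state();F.append(s["contact_force"][2])
print(np.round(s["tool_pos"],4),"F",np.mean(F),s["clock"],np.round(s["q"],3))
t=r.snapshot("top")["color"];e=d["color"]
A=cv2.resize(e[225:335,180:290],(400,400),interpolation=2);B=cv2.resize(t[140:220,330:410],(400,400),interpolation=2)
cv2.imwrite("pics/w10.png",np.hstack([A,B])[:,:,::-1])
E
```

```text
[0.5436 0.1749 0.075 ] F 5.562773100639069 16.7167 [-0.678  0.959  0.534  1.879 -0.927  0.572  0.646]
```

View pics/w10.png

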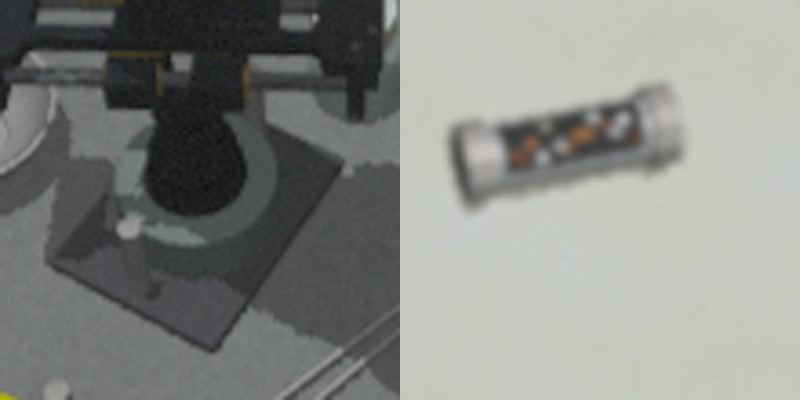

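The top view shows the tube with its window facing up. The side view shows the cap held down with the fingers centred on it. The tips are at 64.0 mm and the force is about 5.6 N, which is half travel, so I'm handing it in.

```bash
python3 -c "
from plant import r
print(r.finish_job(), r.get_state()['contact_force'])"
```

```text
the job is handed in; nothing more can be done
the job is handed in; nothing more can be done
```

The tube now rests on the tray with its window facing up, and I handed the job in with the fingers holding the cap of the small grey switch about half way down. The job was handed in at about 17 s of the 48 s allowed; it reports no verdict.

- **Tube:** I rolled it three 30° steps toward +x with a light 8 N grip, letting it settle on its flat after each step, and then released it. The last near view had the window centred on the barrel, and the top view agreed.
- **Switch:** The fingertips read 64.0 mm above the table, level with the post tops. The force was about 5.6 N, close to the 6 N expected at half travel.
- **What went wrong:** The first tilted approach to the tube stopped short because joint 6 reached its lower limit. The fingers closed on air about 4 cm above the tube, touching nothing, and I switched to tilting inward instead.
- **Cap position:** One automatic reading of the cap's centre was about 8 mm off the midpoint of the two posts, because it included the cap's side. I used the posts and the visible disc instead, and the near view showed the fingers centred.
- **Pan, jar and tweezers:** I never touched them on purpose and felt no unexpected force near them, but I did not measure their positions again at the end.

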